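# Slide the green jar into the wind rail

## Task

It is windy up here on the roof, so park the green jar in the grey rail that is screwed to the shelf: bring its wide foot in at the flared open end, under the two lips, and slide it along until it is fully home against the stop. Let go of it, standing upright, and leave the blue jar where it stands.

Things in the scene. Friction and masses are not known exactly. Their poses are not given: they have to be found in the camera images.
- green_jar: Green ceramic jar, round, upright, 107 mm tall, about 0.35 kg. Origin: centre of its underside, z up. Bottom up: flat foot disc 90 mm across, 8 thick; stem 40 across to height 34; straight belly 54 across from 40 to 78 (grip at about 64); shoulder to 38 at 87; fixed cork-coloured stopper 36 across, top at 107. Loose on the surface.
- dock: Grey rail fixed to the work surface: straight C-track, no floor. Origin: centre of the open mouth at surface height; x runs in along the track, z up. Stop face at x = 160 mm. Side walls 108 mm apart, 20 high; on each a lip reaches 23 inward, underside at 14, top at 20, leaving a 62 mm slot for the stem (the foot cannot drop in from above). Before the mouth, lipless walls flare over 40 mm to 147 apart.
- dock_home (a point): Point on the work surface in the rail, on its midline, 115 mm in from the mouth along the rail's x: where the centre of a jar's underside is when its foot touches the stop. Axes as the rail's.
- blue_jar: Blue ceramic jar, round, upright, 107 mm tall, about 0.35 kg. Origin: centre of its underside, z up. Bottom up: flat foot disc 90 mm across, 8 thick; stem 40 across to height 34; straight belly 54 across from 40 to 78 (grip at about 64); shoulder to 38 at 87; fixed cork-coloured stopper 36 across, top at 107. Leave it alone.
Not all that is in view belongs to the job. What is meant by the green_jar is not yellow, and is the smaller of those in its own colour.

How it is judged:
By the outcome, as a careful person would: the job done as asked, in the order asked, and still so for the second after the job is handed in, with the robot touching nothing.
It also fails if it takes over 38 s, if anything falls off the work surface, if the arm or the gripper's body presses on something with over 40 N, if the wrist force passes 120 N, or if a joint passes its speed limit or range.

## Robot

A 6-joint arm with a two-finger parallel gripper is mounted at the origin on the work surface. World frame = base frame: x ahead of the robot, y to its left, z up, the work surface at z = 0. Lengths are in m, angles in rad, forces in N, time in s.
With the tool pointing down it reaches from about 0.375 to 0.975 m from the base axis. Payload 3.8 kg.
Tool frame: the origin (TCP) lies on the centre line of the jaws, within the pads' length; the fingertips stand 22 mm ahead of it and the grasp point (between the pads) lies 3 mm ahead of it; x points along the fingers, y is the direction in which the jaws open and shut, and the axes are right-handed (so a half turn about x gives the same grasp; the last joint's range is limited). The gripper opens to 85 mm and grips with 20 to 120 N. Pads are 22 mm wide; open, the fingers measure 114 mm over their backs; the gripper's body (76 mm by 85 mm) begins 54 mm behind the grasp point. The pads swing forward as they close: fully open they stand 13 mm farther back than shut.
Start: joints at [-1.385, 0.264, 1.604, -0, 1.274, -0.037], TCP at [0.149, -0.658, 0.253] pointing down, gripper open.
Joint ranges: [-2.63, 2.63], [-0.94, 2.18], [0.31, 2.57], [-1.31, 4.45], [0, 2.66], [-2.55, 2.55]. Speed limits (rad/s): [2.57, 2.57, 3.14, 3.14, 3.14, 3.14].

## Interface

Orientations are given as a rotation vector (axis times angle).
In Python, from workcell import monitor, eyes, finish_job gives the robot as it stands. The module is installed in compiled form; this text tells all that it offers.
- The arm moves only by the tool play_rows, never from a script. Its argument "deltas" is a list of rows, each an object of numbers: "wx", "wy", "wz": the turn, a rotation vector about the world's x, y, z in degrees; "x", "y", "z": the shift along the world's x, y, z in mm; "fingers": the closure, from -1 (fully open) to 1 (shut), so that 0 is half open. A call has 1 to 20 rows; each row is the pose to reach, as a shift and turn from the pose commanded when the call began; what a row does not reach only later rows make up. A row lasts 1/8 s, in which the tool goes at most 62.5 mm and 10.7 degrees, less where a joint would pass 70% of its speed; a pose out of reach is approached as far as the arm can. A call with a gripper value outside its range is refused whole. The fingers move at their own pace and stop on an object; "grip_force" is the grip in N (left out, the last holds). Time passes only in rows, so rows that repeat a pose let the fingers close. It gives the time, the measured TCP pose, the force and the opening at its end, in the units of the state.
- monitor.read_state(): the state, without advancing time (a new reading comes with each control period).
- eyes.read_camera(name): name is "side" or "top"; returns a dict with "frame" (480x640x3 uint8, red, green, blue), "depth" (480x640 float32, m along the optical axis (not along the pixel's ray), 0 where there is no reading), "K" (3x3 intrinsics, pixels), "view" (4x4, takes a point from world to camera coordinates). Camera axes: x right, y down, z forward; pixel columns grow to the right and rows downward; lengths in m; the calibration is good to about 2 mm. A picture is of the moment at which its call begins.
- finish_job(): hands the job in, once; it reports no verdict.
The state is a dict: "time": time; "q": joint angles; "joint_vel": joint speeds; "joint_torque": joint torques, N m; "tool_pos": TCP position; "tcp_rot": TCP orientation; "wrist_force": force on the tool from outside, world axes, zero at the start; "torque": the same for the moment, N m; "width": opening from 0.0 (shut) to 1.0 (fully open).
Only numpy, scipy, OpenCV 4.12 (cv2) and the standard library are available. Lean on these libraries where they do the work, as an engineer would, in place of code of your own. Each camera call takes 0.05 s, during which the arm holds its last target.

## Working session

There is one attempt and no reset: what is moved stays moved. The work goes in short steps, Python scripts to look and compute and a tool call to move; the robot and the scene stay as the last step left them, time stands still between calls to the robot, and variables do not carry over. Pictures are saved under pics/ and viewed, and the job is handed in when it is done.

Besides the shell and the picture viewer there is one more tool, called after "Call:" as name(argument=value, ...) on one line, values as JSON. play_rows: Moves the arm, as the interface text tells. Its arguments: {"type":"object","properties":{"deltas":{"type":"array"},"grip_force":{"type":"number"}},"required":["deltas"]}

```bash
mkdir -p pics
cat > h.py <<'E'
import numpy as np, cv2
from workcell import monitor, eyes, finish_job
def cap(n,tag):
    c=eyes.read_camera(n); np.savez(f'pics/{tag}_{n}.npz',**c)
    cv2.imwrite(f'pics/{tag}_{n}.png',c['frame'][:,:,::-1]); return c
def ray(c,u,v,z):
    K=np.array(c['K']);V=np.array(c['view']);R=V[:3,:3];t=V[:3,3]
    o=-R.T@t; d=R.T@np.linalg.solve(K,[u,v,1]); return o+d*(z-o[2])/d[2]
def cloud(c):
    K=np.array(c['K']);V=np.array(c['view']);D=c['depth']
    v,u=np.mgrid[:480,:640]; P=np.stack([(u-K[0,2])/K[0,0]*D,(v-K[1,2])/K[1,1]*D,D],-1)
    return (P-V[:3,3])@V[:3,:3]
E
python3 - <<'E'
from h import *
for n in('side','top'):
    c=cap(n,'a');print(n,np.round(c['K'],1).tolist(),np.round(c['view'],3).tolist())
print(monitor.read_state())
E
```

```text
side [[548.9, 0.0, 322.0], [0.0, 548.9, 249.2], [0.0, 0.0, 1.0]] [[0.973, -0.231, -0.002, -0.464], [-0.115, -0.479, -0.87, 0.085], [0.201, 0.847, -0.492, 0.808], [0.0, 0.0, 0.0, 1.0]]
top [[519.8, 0.0, 317.2], [0.0, 519.8, 241.5], [0.0, 0.0, 1.0]] [[-0.002, -1.0, -0.016, -0.011], [-0.999, 0.003, -0.033, 0.446], [0.034, 0.015, -0.999, 1.093], [0.0, 0.0, 0.0, 1.0]]
{'time': 0.1, 'q': array([-1.38489126e+00,  2.64699861e-01,  1.60525443e+00, -9.07688432e-06,
        1.27369337e+00, -3.68874103e-02]), 'joint_vel': array([ 0.00132408, -0.00221347, -0.0040788 ,  0.00083766,  0.00255407,
       -0.000918  ]), 'joint_torque': array([ 4.51661908e-04, -5.16707289e+01, -3.68590021e+01, -5.49194635e-05,
        6.24432927e-03, -1.41146376e-05]), 'tool_pos': array([ 0.14903283, -0.65770558,  0.25206244]), 'tcp_rot': array([ 2.10432124,  0.23757906, -2.1046635 ]), 'wrist_force': array([-0.25728061, -0.36136199, -0.00604249]), 'torque': array([-0.00831403,  0.05520476,  0.03438534]), 'width': 0.9929529409353063}
```

View pics/a_top.png

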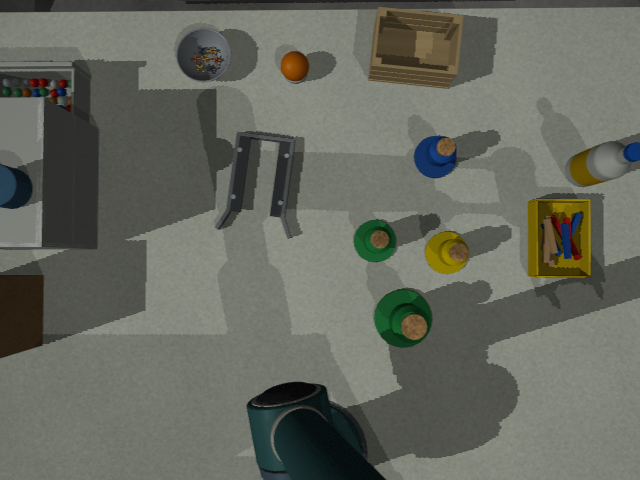

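View pics/a_side.png

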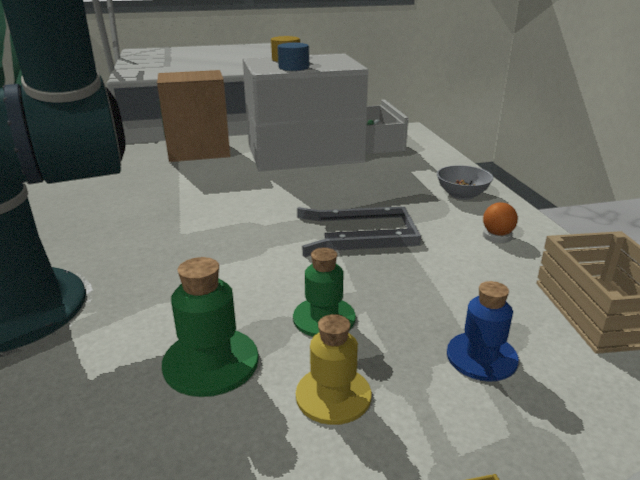

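The top view shows the small green jar at about (376,240), with the large green decoy at (403,318) and the yellow jar at (447,252). The blue jar is at (435,157). The rail lies between (240,133) and (295,137), with its flared mouth facing the robot at about (255,228). Next I'll measure these positions.

Run:
```python
from h import *
c=dict(np.load('pics/a_top.npz')); s=dict(np.load('pics/a_side.npz'))
def jars(c,lo,hi,nm):
    hsv=cv2.cvtColor(c['frame'],cv2.COLOR_RGB2HSV)
    m=cv2.inRange(hsv,lo,hi); P=cloud(c)
    n,l,st,ce=cv2.connectedComponentsWithStats(m)
    for i in range(1,n):
        if st[i,4]<500: continue
        k=(l==i)&(c['depth']>0); Q=P[k]
        f=Q[(Q[:,2]>0)&(Q[:,2]<.014)]; b=Q[(Q[:,2]>.04)]
        print(nm,st[i],'zmax',Q[:,2].max().round(3),'foot z',np.median(f[:,2]).round(4))
        if len(f)>20:
            (ctr,r)=cv2.minEnclosingCircle(f[:,:2].astype(np.float32)); print('  foot circ',np.round(ctr,4),round(r,4))
for n,cc in(('top',c),('side',s)):
    jars(cc,(50,100,30),(80,255,255),n+' green'); jars(cc,(105,120,30),(125,255,255),n+' blue');jars(cc,(22,120,60),(32,255,255),n+' yellow')
P=cloud(c); z=P[...,2]
reg=np.zeros(z.shape,bool);reg[125:245,205:305]=1
k=reg&(z>.015)&(z<.027); Q=P[k]
print('lip z',np.median(Q[:,2]),len(Q))
im=(k*255).astype(np.uint8)
cv2.imwrite('pics/mask1.png',np.hstack([cv2.resize(im[115:255,195:315],None,fx=3,fy=3,interpolation=0),cv2.resize(c['frame'][115:255,195:315,::-1],None,fx=3,fy=3)]))
```

```text
top green [ 354  220   42   42 1100] zmax 0.092 foot z 0.0087
  foot circ [ 0.4471 -0.1334] 0.0446
top green [ 374  290   58   57 2018] zmax 0.124 foot z 0.0112
  foot circ [ 0.2841 -0.1911] 0.0604
top blue [ 414  136   42   42 1130] zmax 0.091 foot z 0.0088
  foot circ [ 0.6254 -0.2628] 0.0452
top yellow [570 147  36  39 602] zmax 0.099 foot z nan
top yellow [ 528  199   63   79 3208] zmax 0.051 foot z 0.0052
  foot circ [ 0.4504 -0.5092] 0.0942
top yellow [ 425  232   43   42 1157] zmax 0.107 foot z 0.0086
  foot circ [ 0.4218 -0.2855] 0.0452
side green [ 293  264   63   72 2431] zmax 0.087 foot z 0.0067
  foot circ [ 0.4472 -0.1356] 0.0453
side green [ 162  279   96  117 7565] zmax 0.125 foot z 0.0094
  foot circ [ 0.2846 -0.1941] 0.0609
side blue [ 447  296   71   85 4002] zmax 0.088 foot z 0.0071
  foot circ [ 0.6255 -0.2651] 0.0452
side yellow [ 296  333   76   91 4714] zmax 0.099 foot z 0.0069
  foot circ [ 0.4247 -0.2514] 0.0805
lip z 0.020773203546255763 2661
  return _methods._mean(a, axis=axis, dtype=dtype,
  ret = ret.dtype.type(ret / rcount)
Traceback (most recent call last):
ValueError: all the input arrays must have same number of dimensions, but the array at index 0 has 2 dimension(s) and the array at index 1 has 3 dimension(s)
```

Run:
```python
from h import *
c=dict(np.load('pics/a_top.npz'));s=dict(np.load('pics/a_side.npz'))
def an(c,nm):
    P=cloud(c); z=P[...,2]
    k=(P[...,0]>.42)&(P[...,0]<.72)&(P[...,1]>.0)&(P[...,1]<.24)&(z>.014)&(z<.03)
    Q=P[k]; print(nm,len(Q),np.median(Q[:,2]))
    a=np.radians(-8) 
    xy=Q[:,:2]
    for it in range(4):
        X=np.array([np.cos(a),np.sin(a)]);Y=np.array([-X[1],X[0]])
        p=xy@X;q=xy@Y
        end=np.percentile(p,99.7)
        # bins along track within straight section
        rows=[]
        for b in np.arange(end-.145,end-.025,.008):
            w=q[(p>=b)&(p<b+.008)]
            w=np.sort(w)
            if len(w)<6: continue
            g=np.argmax(np.diff(w)); rows.append((b+.004,w[0],w[g],w[g+1],w[-1]))
        r=np.array(rows)
        sl=[np.polyfit(r[:,0],r[:,i],1)[0] for i in (1,2,3,4)]
        a+=np.median(sl)
    print('angle',np.degrees(a),'slopes',np.round(sl,3))
    med=np.median(r[:,1:],0);print('edges',np.round(med,4),'mids',(med[0]+med[3])/2,(med[1]+med[2])/2,'end',end,'start',p.min())
    m=(med[0]+med[3]+med[1]+med[2])/4
    print('slot',med[2]-med[1],'outer',med[3]-med[0])
    # stop inner face: center strip
    w=p[abs(q-m)<.02]; print('stop bar p',np.percentile(w,[0,5,50,95,100]).round(4))
    st=np.percentile(w,5)
    for d in(0,.045,.16,.2): print(d,np.round((st-d)*X+m*Y,4))
an(c,'top');an(s,'side')
cv2.imwrite('pics/dk.png',cv2.resize(c['frame'][115:255,195:315,::-1],None,fx=4,fy=4))
cv2.imwrite('pics/dks.png',cv2.resize(s['frame'][190:270,280:440,::-1],None,fx=5,fy=5))
```

```text
top 2682 0.02076460356294461
angle -7.722033899396383 slopes [ 0.     0.002 -0.    -0.001]
edges [0.1229 0.153  0.2156 0.2467] mids 0.1848090760964204 0.18427494615190806 end 0.6514504747471092 start 0.4431657046372545
slot 0.0626467258688227 outer 0.1237628640543444
stop bar p [0.6431 0.6436 0.6471 0.6512 0.6522]
0 [0.6625 0.0964]
0.045 [0.6179 0.1024]
0.16 [0.504  0.1179]
0.2 [0.4643 0.1233]
side 2055 0.018185100850673343
angle -7.817822409398417 slopes [-0.001 -0.004  0.001  0.023]
edges [0.1212 0.1547 0.214  0.2476] mids 0.18440643659243972 0.18434146335195273 end 0.6519116697409523 start 0.4422704218449481
slot 0.05924655339184573 outer 0.12642327663277994
stop bar p [0.6443 0.6445 0.6472 0.6515 0.6521]
0 [0.6636 0.095 ]
0.045 [0.619  0.1011]
0.16 [0.5051 0.1168]
0.2 [0.4654 0.1222]
```

View pics/dk.png

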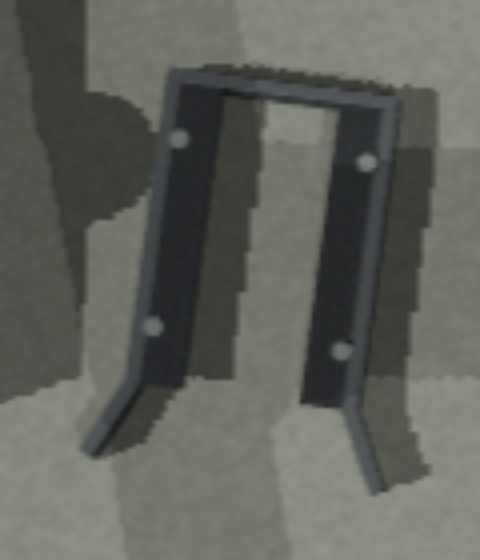

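View pics/dks.png

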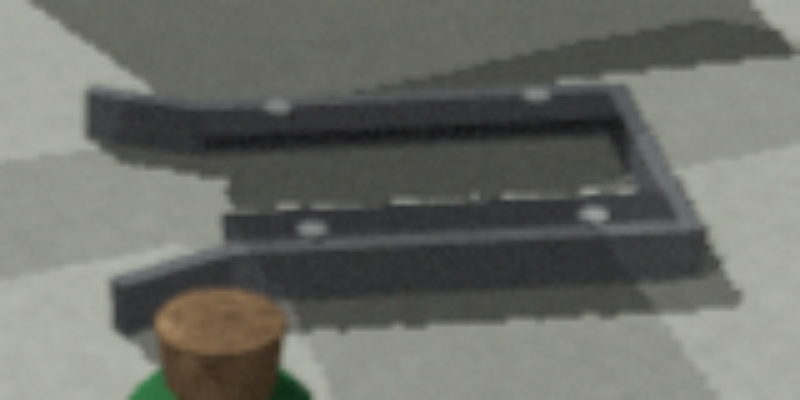

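Run:
```python
from h import *
from scipy.spatial.transform import Rotation as R
s=monitor.read_state(); M=R.from_rotvec(s['tcp_rot']).as_matrix();print(M.round(4))
print('jaw az',np.degrees(np.arctan2(M[1,1],M[0,1])), 'time',s['time'])
print((np.array([.447,-.1345])-s['tool_pos'][:2])*1000)
```

```text
[[-4.000e-04  2.210e-01 -9.753e-01]
 [ 2.000e-03 -9.753e-01 -2.210e-01]
 [-1.000e+00 -2.100e-03 -1.000e-04]]
jaw az -77.23477450899034 time 0.1
[297.96717342 523.2055776 ]
```

Call:
play_rows(deltas=[{"x": 40,"y": 40,"z": 0,"wz": -3,"fingers": -1},{"x": 75,"y": 90,"z": 0,"wz": -6,"fingers": -1},{"x": 110,"y": 140,"z": 0,"wz": -9,"fingers": -1},{"x": 140,"y": 190,"z": 0,"wz": -12,"fingers": -1},{"x": 170,"y": 240,"z": 0,"wz": -15,"fingers": -1},{"x": 195,"y": 290,"z": 0,"wz": -18,"fingers": -1},{"x": 215,"y": 340,"z": 0,"wz": -20.5,"fingers": -1},{"x": 240,"y": 390,"z": 0,"wz": -20.5,"fingers": -1},{"x": 260,"y": 440,"z": 0,"wz": -20.5,"fingers": -1},{"x": 280,"y": 490,"z": 0,"wz": -20.5,"fingers": -1},{"x": 298,"y": 523,"z": 0,"wz": -20.5,"fingers": -1},{"x": 298,"y": 523,"z": 0,"wz": -20.5,"fingers": -1},{"x": 298,"y": 523,"z": 0,"wz": -20.5,"fingers": -1},{"x": 298,"y": 523,"z": 0,"wz": -20.5,"fingers": -1}], grip_force=50)

```text
schema error: expected keys wx, wy, wz, x, y, z, fingers
```

All keys are needed in each row.

Call:
play_rows(deltas=[{"x": 40,"y": 40,"z": 0,"wx": 0,"wy": 0,"wz": -3,"fingers": -1},{"x": 75,"y": 90,"z": 0,"wx": 0,"wy": 0,"wz": -6,"fingers": -1},{"x": 110,"y": 140,"z": 0,"wx": 0,"wy": 0,"wz": -9,"fingers": -1},{"x": 140,"y": 190,"z": 0,"wx": 0,"wy": 0,"wz": -12,"fingers": -1},{"x": 170,"y": 240,"z": 0,"wx": 0,"wy": 0,"wz": -15,"fingers": -1},{"x": 195,"y": 290,"z": 0,"wx": 0,"wy": 0,"wz": -18,"fingers": -1},{"x": 215,"y": 340,"z": 0,"wx": 0,"wy": 0,"wz": -20.5,"fingers": -1},{"x": 240,"y": 390,"z": 0,"wx": 0,"wy": 0,"wz": -20.5,"fingers": -1},{"x": 260,"y": 440,"z": 0,"wx": 0,"wy": 0,"wz": -20.5,"fingers": -1},{"x": 280,"y": 490,"z": 0,"wx": 0,"wy": 0,"wz": -20.5,"fingers": -1},{"x": 298,"y": 523,"z": 0,"wx": 0,"wy": 0,"wz": -20.5,"fingers": -1},{"x": 298,"y": 523,"z": 0,"wx": 0,"wy": 0,"wz": -20.5,"fingers": -1},{"x": 298,"y": 523,"z": 0,"wx": 0,"wy": 0,"wz": -20.5,"fingers": -1},{"x": 298,"y": 523,"z": 0,"wx": 0,"wy": 0,"wz": -20.5,"fingers": -1}], grip_force=50)

```text
time: 1.85
tool_pos: [0.4466, -0.1362, 0.2531]
tcp_rot: [-2.15, 0.147, 2.151]
wrist_force: [0.2, 0.5, 0.2]
width: 0.998
```

Call:
play_rows(deltas=[{"x": 0,"y": 1,"z": -50,"wx": 0,"wy": 0,"wz": 0,"fingers": -1},{"x": 0,"y": 1,"z": -100,"wx": 0,"wy": 0,"wz": 0,"fingers": -1},{"x": 0,"y": 1,"z": -130,"wx": 0,"wy": 0,"wz": 0,"fingers": -1},{"x": 0,"y": 1,"z": -155,"wx": 0,"wy": 0,"wz": 0,"fingers": -1},{"x": 0,"y": 1,"z": -175,"wx": 0,"wy": 0,"wz": 0,"fingers": -1},{"x": 0,"y": 1,"z": -186,"wx": 0,"wy": 0,"wz": 0,"fingers": -1},{"x": 0,"y": 1,"z": -186,"wx": 0,"wy": 0,"wz": 0,"fingers": -1},{"x": 0,"y": 1,"z": -186,"wx": 0,"wy": 0,"wz": 0,"fingers": -1}])

```text
time: 2.85
tool_pos: [0.4478, -0.1349, 0.0681]
tcp_rot: [-2.153, 0.147, 2.15]
wrist_force: [0.5, -0.5, 0.4]
width: 1.003
```

Run:
```python
from h import *
from scipy.spatial.transform import Rotation as R
c=cap('side','b');s=monitor.read_state();M=R.from_rotvec(s['tcp_rot']).as_matrix();print(s['tool_pos'],M.round(3),s['wrist_force'],s['q'])
cv2.imwrite('pics/b2.png',cv2.resize(c['frame'][150:390,160:480,::-1],None,fx=2,fy=2))
```

```text
[ 0.44799705 -0.13481406  0.06830609] [[ 0.002 -0.135 -0.991]
 [-0.001 -0.991  0.135]
 [-1.     0.    -0.002]] [-0.30692963 -0.3547774  -0.49296032] [-3.45548635e-01  7.16479444e-02  2.20530607e+00 -1.12018311e-05
  8.62686481e-01  1.36055383e+00]
```

View pics/b2.png

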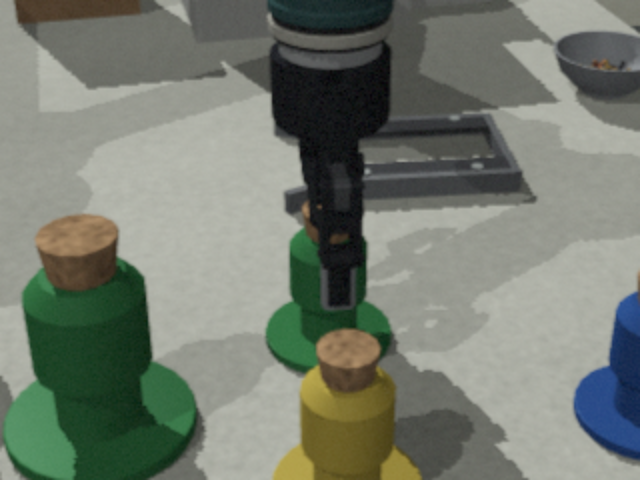

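The jar sits between the pads: the near finger is centred on the belly at (338,285) in this crop. Closing now.

Call:
play_rows(deltas=[{"x": 0,"y": 0,"z": 0,"wx": 0,"wy": 0,"wz": 0,"fingers": 1},{"x": 0,"y": 0,"z": 0,"wx": 0,"wy": 0,"wz": 0,"fingers": 1},{"x": 0,"y": 0,"z": 0,"wx": 0,"wy": 0,"wz": 0,"fingers": 1},{"x": 0,"y": 0,"z": 0,"wx": 0,"wy": 0,"wz": 0,"fingers": 1},{"x": 0,"y": 0,"z": 0,"wx": 0,"wy": 0,"wz": 0,"fingers": 1},{"x": 0,"y": 0,"z": 0,"wx": 0,"wy": 0,"wz": 0,"fingers": 1},{"x": 0,"y": 0,"z": 0,"wx": 0,"wy": 0,"wz": 0,"fingers": 1},{"x": 0,"y": 0,"z": 0,"wx": 0,"wy": 0,"wz": 0,"fingers": 1},{"x": 0,"y": 0,"z": 10,"wx": 0,"wy": 0,"wz": 0,"fingers": 1},{"x": 0,"y": 0,"z": 20,"wx": 0,"wy": 0,"wz": 0,"fingers": 1},{"x": 0,"y": 0,"z": 20,"wx": 0,"wy": 0,"wz": 0,"fingers": 1},{"x": 0,"y": 0,"z": 20,"wx": 0,"wy": 0,"wz": 0,"fingers": 1}], grip_force=50)

```text
time: 4.4
tool_pos: [0.447, -0.1343, 0.0873]
tcp_rot: [-2.152, 0.145, 2.152]
wrist_force: [0.0, 0.1, -3.2]
width: 0.612
```

Call:
play_rows(deltas=[{"x": -6,"y": 35,"z": 0,"wx": 0,"wy": 0,"wz": 0,"fingers": 1},{"x": -12,"y": 75,"z": 0,"wx": 0,"wy": 0,"wz": 0,"fingers": 1},{"x": -18,"y": 115,"z": 0,"wx": 0,"wy": 0,"wz": 0,"fingers": 1},{"x": -24,"y": 155,"z": 0,"wx": 0,"wy": 0,"wz": 0,"fingers": 1},{"x": -30,"y": 195,"z": 0,"wx": 0,"wy": 0,"wz": 0,"fingers": 1},{"x": -36,"y": 230,"z": 0,"wx": 0,"wy": 0,"wz": 0,"fingers": 1},{"x": -42,"y": 255,"z": 0,"wx": 0,"wy": 0,"wz": 0,"fingers": 1},{"x": -42,"y": 265,"z": 0,"wx": 0,"wy": 0,"wz": 0,"fingers": 1},{"x": -42,"y": 265,"z": 0,"wx": 0,"wy": 0,"wz": 0,"fingers": 1},{"x": -42,"y": 265,"z": 0,"wx": 0,"wy": 0,"wz": 0,"fingers": 1},{"x": -42,"y": 265,"z": 0,"wx": 0,"wy": 0,"wz": 0,"fingers": 1}])

```text
time: 5.78
tool_pos: [0.4053, 0.1299, 0.0872]
tcp_rot: [-2.151, 0.147, 2.151]
wrist_force: [-0.4, 0.2, -3.1]
width: 0.614
```

Run:
```python
from h import *
from scipy.spatial.transform import Rotation as R
s=monitor.read_state();M=R.from_rotvec(s['tcp_rot']).as_matrix();print(s['tool_pos'],M.round(3),s['wrist_force'])
for n in('side','top'):
    c=cap(n,'c');P=cloud(c)
    hsv=cv2.cvtColor(c['frame'],cv2.COLOR_RGB2HSV);m=cv2.inRange(hsv,(50,100,30),(80,255,255))>0
    k=m&(P[...,1]>0)&(c['depth']>0);Q=P[k];print(n,len(Q))
    f=Q[(Q[:,2]<.045)];print(np.percentile(f[:,2],[0,5,50,95]).round(4) if len(f) else None)
    f=Q[Q[:,2]<.032]
    if len(f)>20: print(cv2.minEnclosingCircle(f[:,:2].astype(np.float32)))
c=dict(np.load('pics/c_side.npz'))
cv2.imwrite('pics/c2.png',cv2.resize(c['frame'][110:350,160:480,::-1],None,fx=2,fy=2))
```

```text
[0.40529927 0.12993306 0.087211  ] [[-0.    -0.136 -0.991]
 [-0.    -0.991  0.136]
 [-1.     0.     0.   ]] [-0.38262393  0.17857551 -3.06485763]
side 3141
[-0.1797 -0.1182  0.0233  0.04  ]
((0.03519082069396973, 0.9375933408737183), 0.935685932636261)
top 442
[0.0189 0.0239 0.0284 0.0432]
((0.569617748260498, 0.36267510056495667), 0.33201050758361816)
```

View pics/c2.png

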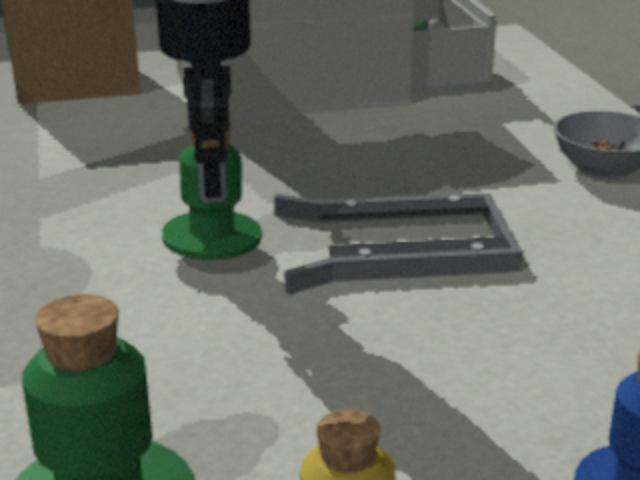

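View pics/c_top.png

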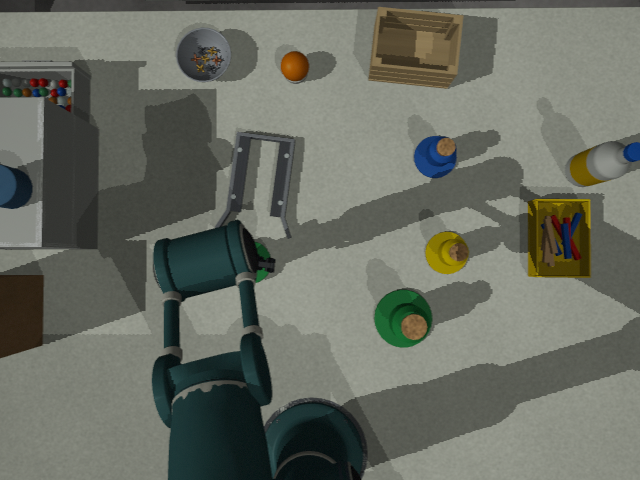

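The jar hangs upright just short of the flare, with its foot at crop (212,235) and the flare tips at (280,205) and (292,280). I'll lower it to about 1.5 mm above the surface and enter part way.

Call:
play_rows(deltas=[{"x": 0,"y": 0,"z": -10,"wx": 0,"wy": 0,"wz": 0,"fingers": 1},{"x": 0,"y": 0,"z": -17.5,"wx": 0,"wy": 0,"wz": 0,"fingers": 1},{"x": 0,"y": 0,"z": -17.5,"wx": 0,"wy": 0,"wz": 0,"fingers": 1},{"x": 20,"y": -2.5,"z": -17.5,"wx": 0,"wy": 0,"wz": 0,"fingers": 1},{"x": 40,"y": -5,"z": -17.5,"wx": 0,"wy": 0,"wz": 0,"fingers": 1},{"x": 55,"y": -7,"z": -17.5,"wx": 0,"wy": 0,"wz": 0,"fingers": 1},{"x": 70,"y": -9,"z": -17.5,"wx": 0,"wy": 0,"wz": 0,"fingers": 1},{"x": 80,"y": -10.5,"z": -17.5,"wx": 0,"wy": 0,"wz": 0,"fingers": 1},{"x": 90,"y": -12,"z": -17.5,"wx": 0,"wy": 0,"wz": 0,"fingers": 1},{"x": 90,"y": -12,"z": -17.5,"wx": 0,"wy": 0,"wz": 0,"fingers": 1}])

```text
time: 7.12
tool_pos: [0.4964, 0.1186, 0.0699]
tcp_rot: [-2.153, 0.146, 2.15]
wrist_force: [-0.5, -0.6, 3.2]
width: 0.613
```

Run:
```python
from h import *
s=monitor.read_state();print(s['tool_pos'],s['wrist_force'])
for n in('side','top'):
    c=cap(n,'d')
    y,x=(115,230) if n=='top' else (150,240)
    cv2.imwrite(f'pics/d2{n}.png',cv2.resize(c['frame'][y:y+150,x-30:x+170,::-1],None,fx=4,fy=4))
```

```text
[0.49640712 0.1185639  0.06989762] [-0.49681146 -0.63045145  3.15868371]
```

View pics/d2side.png

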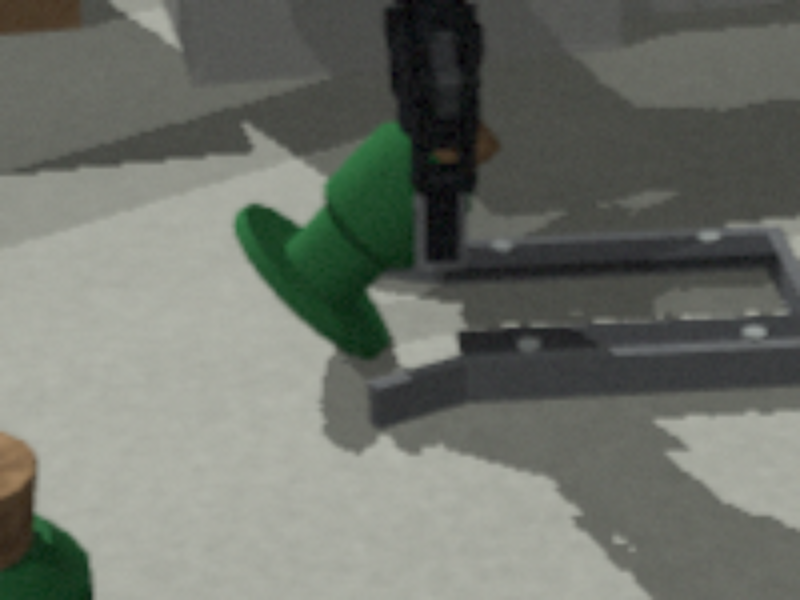

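View pics/d2top.png

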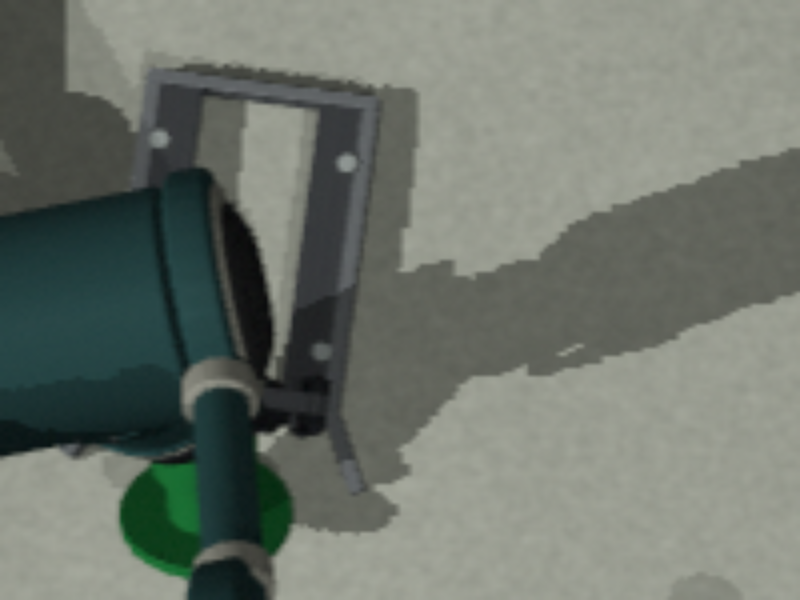

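Checking paid off. The jar's foot dragged and pivoted in the jaws by roughly 40°: in the side crop the foot trails at (310,290), still outside the rail. I'll lift it, back out and measure the tilt, then tilt the tool so the jar can be set upright for a new grasp.

Call:
play_rows(deltas=[{"x": 0,"y": 0,"z": 10,"wx": 0,"wy": 0,"wz": 0,"fingers": 1},{"x": 0,"y": 0,"z": 25,"wx": 0,"wy": 0,"wz": 0,"fingers": 1},{"x": 0,"y": 0,"z": 40,"wx": 0,"wy": 0,"wz": 0,"fingers": 1},{"x": -15,"y": -10,"z": 50,"wx": 0,"wy": 0,"wz": 0,"fingers": 1},{"x": -35,"y": -40,"z": 50,"wx": 0,"wy": 0,"wz": 0,"fingers": 1},{"x": -50,"y": -70,"z": 50,"wx": 0,"wy": 0,"wz": 0,"fingers": 1},{"x": -50,"y": -90,"z": 50,"wx": 0,"wy": 0,"wz": 0,"fingers": 1},{"x": -50,"y": -100,"z": 50,"wx": 0,"wy": 0,"wz": 0,"fingers": 1},{"x": -50,"y": -100,"z": 50,"wx": 0,"wy": 0,"wz": 0,"fingers": 1},{"x": -50,"y": -100,"z": 50,"wx": 0,"wy": 0,"wz": 0,"fingers": 1}], grip_force=60)

```text
time: 8.48
tool_pos: [0.4454, 0.0192, 0.12]
tcp_rot: [-2.152, 0.145, 2.151]
wrist_force: [0.2, 0.8, -3.4]
width: 0.614
```

Run:
```python
from h import *
s=monitor.read_state();T=s['tool_pos'];print(T,s['wrist_force'])
c=cap('side','e');cap('top','e');P=cloud(c)
hsv=cv2.cvtColor(c['frame'],cv2.COLOR_RGB2HSV);m=(cv2.inRange(hsv,(50,100,30),(80,255,255))>0)&(c['depth']>0)&(np.linalg.norm(P-T,axis=-1)<.13)
Q=P[m];print(len(Q))
# in pivot plane: e along rail dir horizontally, z
X=np.array([.991,-.135,0])
a=(Q-T)@X; z=Q[:,2]-T[2]
H=np.array([a,z],np.float32).T
# silhouette: project to (a,z), draw
im=np.zeros((400,400),np.uint8)
for p in H: cv2.circle(im,(int(200+p[0]*1500),int(200-p[1]*1500)),2,255,-1)
cv2.imwrite('pics/e_sil.png',np.hstack([im,cv2.cvtColor(cv2.resize(c['frame'][130:330,190:390],(400,400)),cv2.COLOR_RGB2GRAY)]))
# ransac planes for foot disc faces
rng=np.random.default_rng(0);best=(0,)
for i in range(3000):
    p=Q[rng.choice(len(Q),3,False)];n=np.cross(p[1]-p[0],p[2]-p[0]);l=np.linalg.norm(n)
    if l<2e-4: continue
    n/=l
    k=abs((Q-p[0])@n)<.0015
    if k.sum()>best[0]: best=(k.sum(),n,p[0])
n=best[1];n*=np.sign(n[2]);print(best[0],n.round(3),'pitch',np.degrees(np.arctan2(n@X,n[2])),'roll',np.degrees(np.arctan2(n@[.135,.991,0],n[2])))
```

```text
[0.44544049 0.01917148 0.12001562] [ 0.18262478  0.7729824  -3.38189897]
1772
542 [ 0.666 -0.091  0.741] pitch 42.21451803571685 roll -0.034618688965142926
```

View pics/e_sil.png

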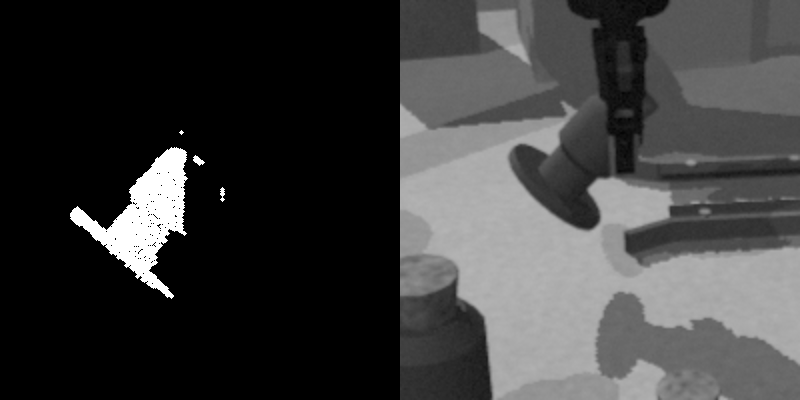

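View pics/e_side.png

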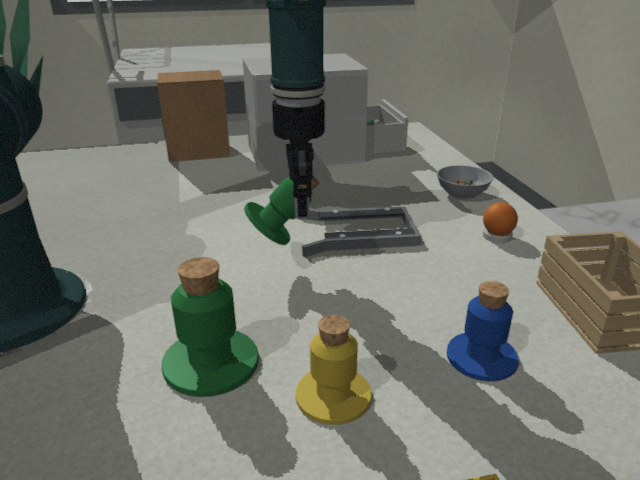

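The jar tilts 42° forward about the jaw axis with no roll, and TCP to foot underside is about 69 mm, as expected. I'll take it to the free area near (0.55,-0.09), tilt the tool -42° and check.

Call:
play_rows(deltas=[{"x": 25,"y": -30,"z": 10,"wx": 0,"wy": 0,"wz": 0,"fingers": 1},{"x": 55,"y": -60,"z": 20,"wx": 0,"wy": 0,"wz": 0,"fingers": 1},{"x": 85,"y": -90,"z": 20,"wx": 0,"wy": 0,"wz": 0,"fingers": 1},{"x": 105,"y": -110,"z": 20,"wx": 0,"wy": 0,"wz": 0,"fingers": 1},{"x": 105,"y": -110,"z": 20,"wx": -1,"wy": -7.4,"wz": 0,"fingers": 1},{"x": 105,"y": -110,"z": 20,"wx": -2,"wy": -14.8,"wz": 0,"fingers": 1},{"x": 105,"y": -110,"z": 20,"wx": -3,"wy": -22,"wz": 0,"fingers": 1},{"x": 105,"y": -110,"z": 20,"wx": -4,"wy": -29,"wz": 0,"fingers": 1},{"x": 105,"y": -110,"z": 20,"wx": -5,"wy": -36,"wz": 0,"fingers": 1},{"x": 105,"y": -110,"z": 20,"wx": -5.7,"wy": -41.8,"wz": 0,"fingers": 1},{"x": 105,"y": -110,"z": 20,"wx": -5.7,"wy": -41.8,"wz": 0,"fingers": 1},{"x": 105,"y": -110,"z": 20,"wx": -5.7,"wy": -41.8,"wz": 0,"fingers": 1}])

```text
time: 10.07
tool_pos: [0.549, -0.0902, 0.1383]
tcp_rot: [-2.814, 0.188, 1.253]
wrist_force: [-0.5, 0.4, -3.3]
width: 0.611
```

```bash
cat > foot.py <<'E'
from h import *
import sys
def foot(tag):
    s=monitor.read_state();T=s['tool_pos'];print('t',s['time'],'T',T.round(4),'F',s['wrist_force'].round(2),'w',s['width'])
    X=np.array([.991,-.135,0])
    c=cap('side',tag);P=cloud(c)
    hsv=cv2.cvtColor(c['frame'],cv2.COLOR_RGB2HSV);m=(cv2.inRange(hsv,(50,100,30),(80,255,255))>0)&(c['depth']>0)&(np.linalg.norm(P-T,axis=-1)<.13)
    Q=P[m];rng=np.random.default_rng(0);best=(0,)
    for i in range(3000):
        p=Q[rng.choice(len(Q),3,False)];n=np.cross(p[1]-p[0],p[2]-p[0]);l=np.linalg.norm(n)
        if l<2e-4: continue
        n/=l;k=abs((Q-p[0])@n)<.0015
        if k.sum()>best[0]: best=(k.sum(),n,p[0],k)
    n=best[1];n=n*np.sign(n[2]);F=Q[best[3]]
    print(best[0],'pitch',np.degrees(np.arctan2(n@X,n[2])),'roll',np.degrees(np.arctan2(n@[.135,.991,0],n[2])),'TCP-plane',(T-best[2])@n,'foot z',np.median(F[:,2]),'ctr',cv2.minEnclosingCircle(F[:,:2].astype(np.float32)))
    ys,xs=np.nonzero(m);u,v=int(xs.mean()),int(ys.mean());u=min(max(u,120),520);v=min(max(v,90),390)
    cv2.imwrite(f'pics/{tag}_z.png',cv2.resize(c['frame'][v-90:v+90,u-120:u+120,::-1],None,fx=3,fy=3))
foot(sys.argv[1])
E
python3 foot.py f
```

```text
t 10.075 T [ 0.549  -0.0902  0.1383] F [-0.48  0.36 -3.27] w 0.6109048296498567
917 pitch 1.0249920498928988 roll 0.7672947855308101 TCP-plane 0.06144135715398174 foot z 0.07739001574651094 ctr ((0.5345379710197449, -0.09208713471889496), 0.04577724263072014)
```

View pics/f_z.png

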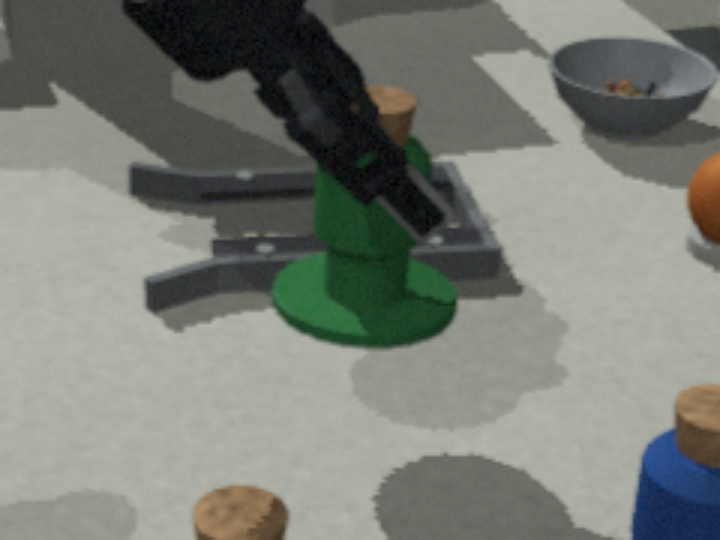

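It's upright now (pitch 1°). The foot underside is about 70 mm above the surface, centred near (0.535,-0.092). Next I lower it to contact.

Call:
play_rows(deltas=[{"x": 0,"y": 0,"z": -25,"wx": 0,"wy": 0,"wz": 0,"fingers": 1},{"x": 0,"y": 0,"z": -45,"wx": 0,"wy": 0,"wz": 0,"fingers": 1},{"x": 0,"y": 0,"z": -58,"wx": 0,"wy": 0,"wz": 0,"fingers": 1},{"x": 0,"y": 0,"z": -64,"wx": 0,"wy": 0,"wz": 0,"fingers": 1},{"x": 0,"y": 0,"z": -67,"wx": 0,"wy": 0,"wz": 0,"fingers": 1},{"x": 0,"y": 0,"z": -69,"wx": 0,"wy": 0,"wz": 0,"fingers": 1},{"x": 0,"y": 0,"z": -69,"wx": 0,"wy": 0,"wz": 0,"fingers": 1}])

```text
time: 11.0
tool_pos: [0.5505, -0.0915, 0.0702]
tcp_rot: [-2.816, 0.192, 1.251]
wrist_force: [0.1, 0.2, -3.0]
width: 0.609
```

Call:
play_rows(deltas=[{"x": 0,"y": 0,"z": -1,"wx": 0,"wy": 0,"wz": 0,"fingers": 1},{"x": 0,"y": 0,"z": -1.5,"wx": 0,"wy": 0,"wz": 0,"fingers": 1},{"x": 0,"y": 0,"z": -1.5,"wx": 0,"wy": 0,"wz": 0,"fingers": 1}])

```text
time: 11.38
tool_pos: [0.5506, -0.0913, 0.0697]
tcp_rot: [-2.818, 0.191, 1.248]
wrist_force: [-0.2, 0.1, -3.6]
width: 0.611
```

Call:
play_rows(deltas=[{"x": 0,"y": 0,"z": -1,"wx": 0,"wy": 0,"wz": 0,"fingers": 1},{"x": 0,"y": 0,"z": -1.5,"wx": 0,"wy": 0,"wz": 0,"fingers": 1},{"x": 0,"y": 0,"z": -1.5,"wx": 0,"wy": 0,"wz": 0,"fingers": 1}])

```text
time: 11.75
tool_pos: [0.5517, -0.0916, 0.0699]
tcp_rot: [-2.82, 0.191, 1.243]
wrist_force: [-5.3, 0.5, 6.9]
width: 0.612
```

Call:
play_rows(deltas=[{"x": 0,"y": 0,"z": 0.5,"wx": 0,"wy": 0,"wz": 0,"fingers": 0.2},{"x": 0,"y": 0,"z": 0.5,"wx": 0,"wy": 0,"wz": 0,"fingers": -1},{"x": 0,"y": 0,"z": 0.5,"wx": 0,"wy": 0,"wz": 0,"fingers": -1},{"x": 0,"y": 0,"z": 0.5,"wx": 0,"wy": 0,"wz": 0,"fingers": -1},{"x": 0,"y": 0,"z": 0.5,"wx": 0,"wy": 0,"wz": 0,"fingers": -1},{"x": 0,"y": 0,"z": 0.5,"wx": 0,"wy": 0,"wz": 0,"fingers": -1}])

```text
time: 12.5
tool_pos: [0.5502, -0.0913, 0.0682]
tcp_rot: [-2.817, 0.191, 1.249]
wrist_force: [0.2, 1.2, -0.2]
width: 0.997
```

```bash
python3 foot.py g
```

```text
t 12.5 T [ 0.5502 -0.0913  0.0682] F [ 0.2   1.24 -0.18] w 0.9967188360337097
927 pitch -0.26656063606873137 roll -0.16214210333797244 TCP-plane 0.061522291873498426 foot z 0.006680128979584179 ctr ((0.5359057784080505, -0.09422453492879868), 0.04519825801253319)
```

View pics/g_z.png

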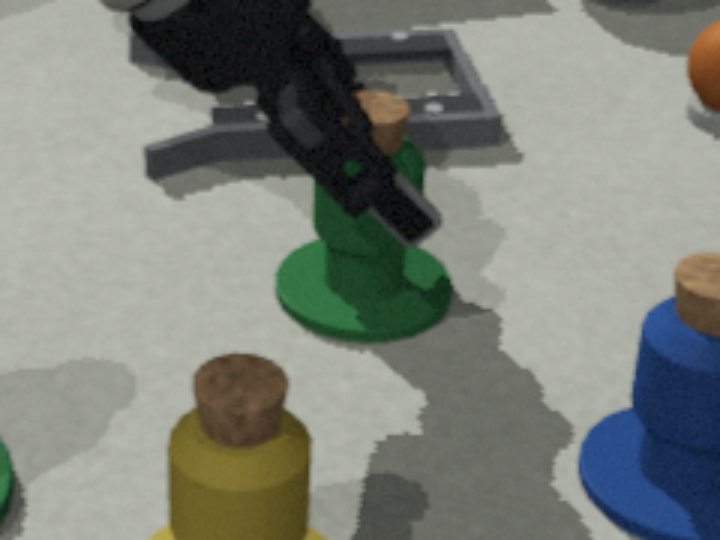

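The jar stands upright and free at about (0.536,-0.0935). I'll retreat along the tool axis, straighten up and move above it.

Call:
play_rows(deltas=[{"x": -20,"y": 3,"z": 22,"wx": 0,"wy": 0,"wz": 0,"fingers": -1},{"x": -50,"y": 7,"z": 55,"wx": 0,"wy": 0,"wz": 0,"fingers": -1},{"x": -80,"y": 11,"z": 90,"wx": 0,"wy": 0,"wz": 0,"fingers": -1},{"x": -85,"y": 11,"z": 120,"wx": 0,"wy": 0,"wz": 0,"fingers": -1},{"x": -85,"y": 11,"z": 130,"wx": 1.2,"wy": 9,"wz": 0,"fingers": -1},{"x": -75,"y": 10,"z": 130,"wx": 2.4,"wy": 18,"wz": 0,"fingers": -1},{"x": -60,"y": 7,"z": 130,"wx": 3.7,"wy": 27,"wz": 0,"fingers": -1},{"x": -40,"y": 3,"z": 130,"wx": 4.9,"wy": 36,"wz": 0,"fingers": -1},{"x": -14,"y": -2,"z": 130,"wx": 5.7,"wy": 41.8,"wz": 0,"fingers": -1},{"x": -14,"y": -2,"z": 130,"wx": 5.7,"wy": 41.8,"wz": 0,"fingers": -1},{"x": -14,"y": -2,"z": 130,"wx": 5.7,"wy": 41.8,"wz": 0,"fingers": -1}])

```text
time: 13.92
tool_pos: [0.5384, -0.0934, 0.1988]
tcp_rot: [-2.15, 0.146, 2.154]
wrist_force: [0.2, -0.4, -1.1]
width: 0.998
```

Run:
```python
from h import *
from scipy.spatial.transform import Rotation as R
s=monitor.read_state();print(s['time'],s['tool_pos'],R.from_rotvec(s['tcp_rot']).as_matrix().round(3))
c=cap('side','h');P=cloud(c)
hsv=cv2.cvtColor(c['frame'],cv2.COLOR_RGB2HSV);m=(cv2.inRange(hsv,(50,100,30),(80,255,255))>0)&(c['depth']>0)
Q=P[m];Q=Q[(Q[:,0]>.4)&(Q[:,0]<.65)&(Q[:,1]>-.2)&(Q[:,1]<0)]
F=Q[Q[:,2]<.014];print(cv2.minEnclosingCircle(F[:,:2].astype(np.float32)),np.median(F[:,2]),Q[:,2].max())
```

```text
13.925 [ 0.5384079  -0.09343622  0.19875518] [[-0.002 -0.134 -0.991]
 [-0.001 -0.991  0.134]
 [-1.     0.001  0.002]]
((0.5365701913833618, -0.09421887993812561), 0.045211900025606155) 0.006720688192774356 0.41086793031157587
```

Call:
play_rows(deltas=[{"x": -2,"y": 0,"z": -40,"wx": 0,"wy": 0,"wz": 0,"fingers": -1},{"x": -2,"y": 0,"z": -80,"wx": 0,"wy": 0,"wz": 0,"fingers": -1},{"x": -2,"y": 0,"z": -110,"wx": 0,"wy": 0,"wz": 0,"fingers": -1},{"x": -2,"y": 0,"z": -125,"wx": 0,"wy": 0,"wz": 0,"fingers": -1},{"x": -2,"y": 0,"z": -133,"wx": 0,"wy": 0,"wz": 0,"fingers": -1},{"x": -2,"y": 0,"z": -133,"wx": 0,"wy": 0,"wz": 0,"fingers": -1},{"x": -2,"y": 0,"z": -133,"wx": 0,"wy": 0,"wz": 0,"fingers": 1},{"x": -2,"y": 0,"z": -133,"wx": 0,"wy": 0,"wz": 0,"fingers": 1},{"x": -2,"y": 0,"z": -133,"wx": 0,"wy": 0,"wz": 0,"fingers": 1},{"x": -2,"y": 0,"z": -133,"wx": 0,"wy": 0,"wz": 0,"fingers": 1},{"x": -2,"y": 0,"z": -133,"wx": 0,"wy": 0,"wz": 0,"fingers": 1},{"x": -2,"y": 0,"z": -133,"wx": 0,"wy": 0,"wz": 0,"fingers": 1},{"x": -2,"y": 0,"z": -133,"wx": 0,"wy": 0,"wz": 0,"fingers": 1}], grip_force=110)

```text
time: 15.6
tool_pos: [0.5359, -0.0935, 0.0673]
tcp_rot: [-2.156, 0.146, 2.147]
wrist_force: [-0.8, 1.1, 5.7]
width: 0.606
```

```bash
python3 foot.py i
```

```text
t 15.6 T [ 0.5359 -0.0935  0.0673] F [-0.75  1.06  5.65] w 0.6062805754974419
938 pitch 0.12141461087167546 roll 0.279145095307916 TCP-plane 0.06057837449039477 foot z 0.0067160826148688815 ctr ((0.5368664264678955, -0.09592999517917633), 0.04547055438160896)
```

View pics/i_z.png

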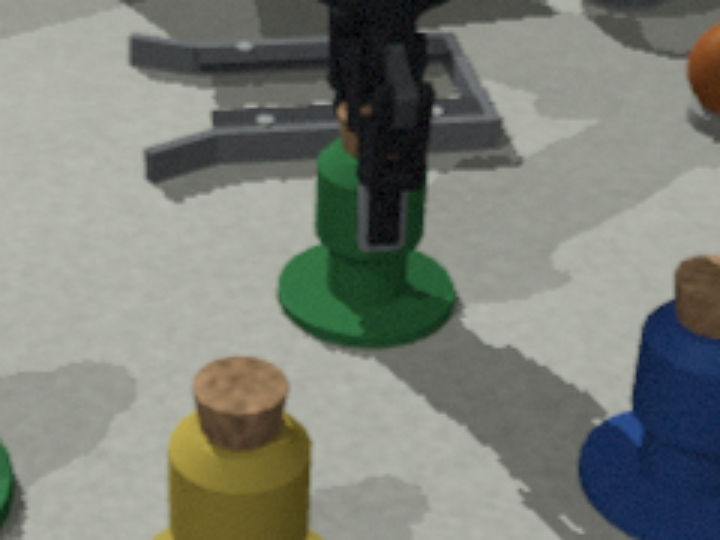

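Call:
play_rows(deltas=[{"x": 0,"y": 0,"z": 15,"wx": 0,"wy": 0,"wz": 0,"fingers": 1},{"x": 0,"y": 0,"z": 35,"wx": 0,"wy": 0,"wz": 0,"fingers": 1},{"x": -20,"y": 20,"z": 45,"wx": 0,"wy": 0,"wz": 0,"fingers": 1},{"x": -45,"y": 50,"z": 45,"wx": 0,"wy": 0,"wz": 0,"fingers": 1},{"x": -75,"y": 90,"z": 45,"wx": 0,"wy": 0,"wz": 0,"fingers": 1},{"x": -100,"y": 130,"z": 45,"wx": 0,"wy": 0,"wz": 0,"fingers": 1},{"x": -120,"y": 170,"z": 45,"wx": 0,"wy": 0,"wz": 0,"fingers": 1},{"x": -131,"y": 205,"z": 45,"wx": 0,"wy": 0,"wz": 0,"fingers": 1},{"x": -133,"y": 224.5,"z": 35,"wx": 0,"wy": 0,"wz": 0,"fingers": 1},{"x": -133,"y": 224.5,"z": 20,"wx": 0,"wy": 0,"wz": 0,"fingers": 1},{"x": -133,"y": 224.5,"z": 10,"wx": 0,"wy": 0,"wz": 0,"fingers": 1},{"x": -133,"y": 224.5,"z": 10,"wx": 0,"wy": 0,"wz": 0,"fingers": 1},{"x": -133,"y": 224.5,"z": 10,"wx": 0,"wy": 0,"wz": 0,"fingers": 1}])

```text
time: 17.27
tool_pos: [0.4014, 0.1306, 0.0753]
tcp_rot: [-2.151, 0.147, 2.151]
wrist_force: [0.1, -0.2, -2.9]
width: 0.601
```

```bash
python3 foot.py j
```

```text
t 17.275 T [0.4014 0.1306 0.0753] F [ 0.09 -0.16 -2.88] w 0.601431801961929
539 pitch -0.028788064045121384 roll -0.15336959603432954 TCP-plane 0.061001984083666236 foot z 0.014190048296229912 ctr ((0.40241700410842896, 0.12623916566371918), 0.04608980566263199)
```

View pics/j_z.png

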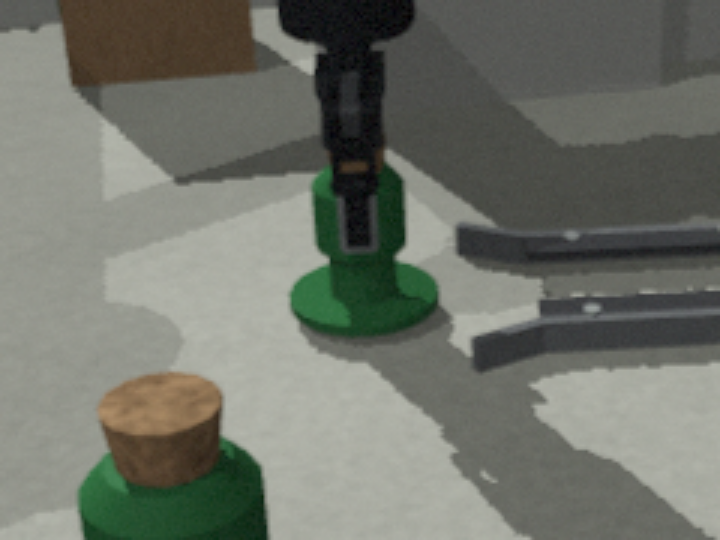

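The foot is 7.5 mm up and level. I'll lower 4.5 mm, shift 2 mm in y, and advance until the foot's front is just under the lips, then check.

Call:
play_rows(deltas=[{"x": 0,"y": 2,"z": -3,"wx": 0,"wy": 0,"wz": 0,"fingers": 1},{"x": 0,"y": 2,"z": -4.5,"wx": 0,"wy": 0,"wz": 0,"fingers": 1},{"x": 10,"y": 0.7,"z": -4.5,"wx": 0,"wy": 0,"wz": 0,"fingers": 1},{"x": 20,"y": -0.7,"z": -4.5,"wx": 0,"wy": 0,"wz": 0,"fingers": 1},{"x": 30,"y": -2,"z": -4.5,"wx": 0,"wy": 0,"wz": 0,"fingers": 1},{"x": 40,"y": -3.4,"z": -4.5,"wx": 0,"wy": 0,"wz": 0,"fingers": 1},{"x": 50,"y": -4.8,"z": -4.5,"wx": 0,"wy": 0,"wz": 0,"fingers": 1},{"x": 60,"y": -6.2,"z": -4.5,"wx": 0,"wy": 0,"wz": 0,"fingers": 1},{"x": 60,"y": -6.2,"z": -4.5,"wx": 0,"wy": 0,"wz": 0,"fingers": 1}])

```text
time: 18.45
tool_pos: [0.4622, 0.1249, 0.0709]
tcp_rot: [-2.152, 0.146, 2.15]
wrist_force: [-0.2, 0.2, -3.4]
width: 0.598
```

```bash
python3 foot.py k
```

```text
t 18.45 T [0.4622 0.1249 0.0709] F [-0.24  0.25 -3.44] w 0.5978641787988886
537 pitch 0.28702868274267124 roll 0.8476337276847945 TCP-plane 0.06123717671611296 foot z 0.009918864228341394 ctr ((0.4661230742931366, 0.12084730714559555), 0.046334363520145416)
```

View pics/k_z.png

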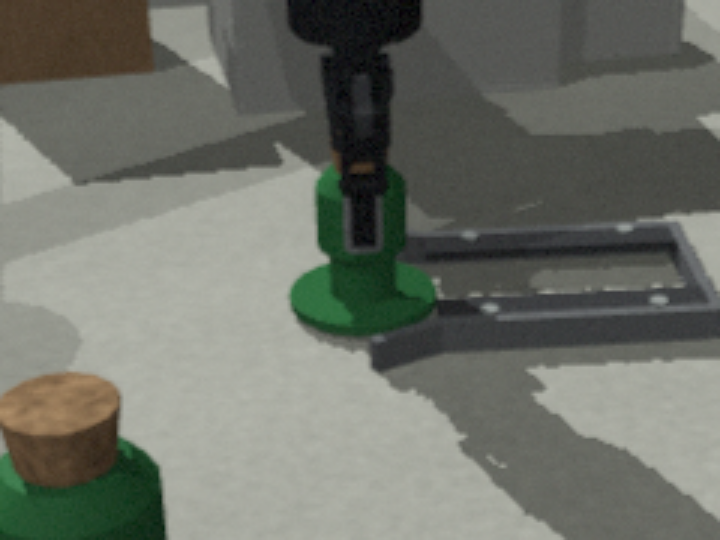

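It's still upright and floating about 3 mm up, with the foot entering between the flares at crop (365,297). I'll slide it on to just short of the stop.

Call:
play_rows(deltas=[{"x": 10,"y": -1.4,"z": 0,"wx": 0,"wy": 0,"wz": 0,"fingers": 1},{"x": 20,"y": -2.8,"z": 0,"wx": 0,"wy": 0,"wz": 0,"fingers": 1},{"x": 30,"y": -4.1,"z": 0,"wx": 0,"wy": 0,"wz": 0,"fingers": 1},{"x": 40,"y": -5.5,"z": 0,"wx": 0,"wy": 0,"wz": 0,"fingers": 1},{"x": 50,"y": -6.8,"z": 0,"wx": 0,"wy": 0,"wz": 0,"fingers": 1},{"x": 60,"y": -8.2,"z": 0,"wx": 0,"wy": 0,"wz": 0,"fingers": 1},{"x": 60,"y": -8.2,"z": 0,"wx": 0,"wy": 0,"wz": 0,"fingers": 1}])

```text
time: 19.38
tool_pos: [0.5222, 0.1167, 0.0709]
tcp_rot: [-2.152, 0.146, 2.15]
wrist_force: [0.1, 0.5, -3.2]
width: 0.6
```

```bash
python3 foot.py l
```

```text
t 19.375 T [0.5222 0.1167 0.0709] F [ 0.06  0.48 -3.23] w 0.600240738344747
306 pitch 0.13090122640110965 roll -0.5896295007954051 TCP-plane 0.0609297448734107 foot z 0.010025499386642147 ctr ((0.5231130719184875, 0.11471226811408997), 0.0448891818523407)
```

View pics/l_z.png

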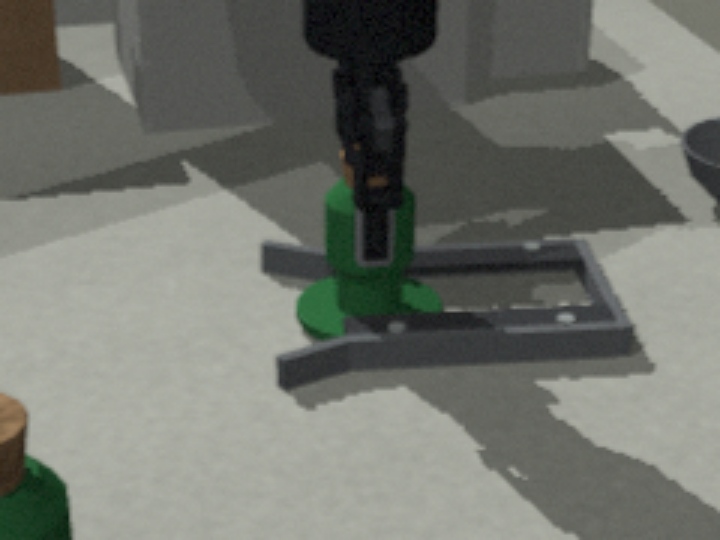

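The foot is now under the lips with no lateral force. I'll continue to about 7 mm before home.

Call:
play_rows(deltas=[{"x": 12,"y": -1.6,"z": 0,"wx": 0,"wy": 0,"wz": 0,"fingers": 1},{"x": 24,"y": -3.2,"z": 0,"wx": 0,"wy": 0,"wz": 0,"fingers": 1},{"x": 36,"y": -4.9,"z": 0,"wx": 0,"wy": 0,"wz": 0,"fingers": 1},{"x": 48,"y": -6.5,"z": 0,"wx": 0,"wy": 0,"wz": 0,"fingers": 1},{"x": 60,"y": -8.2,"z": 0,"wx": 0,"wy": 0,"wz": 0,"fingers": 1},{"x": 72,"y": -9.8,"z": 0,"wx": 0,"wy": 0,"wz": 0,"fingers": 1},{"x": 82,"y": -11.1,"z": 0,"wx": 0,"wy": 0,"wz": 0,"fingers": 1},{"x": 88,"y": -12,"z": 0,"wx": 0,"wy": 0,"wz": 0,"fingers": 1},{"x": 88,"y": -12,"z": 0,"wx": 0,"wy": 0,"wz": 0,"fingers": 1}])

```text
time: 20.55
tool_pos: [0.6095, 0.1047, 0.0708]
tcp_rot: [-2.151, 0.146, 2.151]
wrist_force: [-0.2, -0.6, -4.2]
width: 0.605
```

Call:
play_rows(deltas=[{"x": 2,"y": -0.3,"z": -0.5,"wx": 0,"wy": 0,"wz": 0,"fingers": 1},{"x": 4,"y": -0.6,"z": -1,"wx": 0,"wy": 0,"wz": 0,"fingers": 1},{"x": 5.5,"y": -0.8,"z": -1,"wx": 0,"wy": 0,"wz": 0,"fingers": 1},{"x": 5.5,"y": -0.8,"z": -1,"wx": 0,"wy": 0,"wz": 0,"fingers": 1}])

```text
time: 21.05
tool_pos: [0.6147, 0.104, 0.0698]
tcp_rot: [-2.152, 0.145, 2.151]
wrist_force: [0.5, -1.2, -3.6]
width: 0.605
```

```bash
python3 foot.py m
```

```text
t 21.05 T [0.6147 0.104  0.0698] F [ 0.51 -1.18 -3.58] w 0.6050408311988046
223 pitch 0.12704705607645134 roll 1.2111604700759622 TCP-plane 0.0608383508695384 foot z 0.008924000575856184 ctr ((0.6163586974143982, 0.10407871752977371), 0.044159598648548126)
```

View pics/m_z.png

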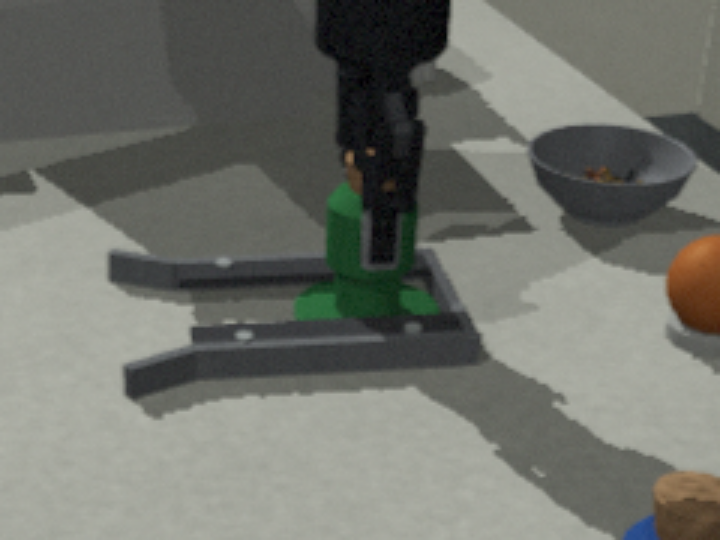

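Call:
play_rows(deltas=[{"x": 1,"y": -0.1,"z": 0,"wx": 0,"wy": 0,"wz": 0,"fingers": 1},{"x": 2,"y": -0.3,"z": 0,"wx": 0,"wy": 0,"wz": 0,"fingers": 1},{"x": 2,"y": -0.3,"z": 0,"wx": 0,"wy": 0,"wz": 0,"fingers": 1}])

```text
time: 21.48
tool_pos: [0.6168, 0.1037, 0.0698]
tcp_rot: [-2.152, 0.145, 2.151]
wrist_force: [-0.0, 1.1, -2.9]
width: 0.603
```

Call:
play_rows(deltas=[{"x": 1,"y": -0.1,"z": 0,"wx": 0,"wy": 0,"wz": 0,"fingers": 1},{"x": 2,"y": -0.3,"z": 0,"wx": 0,"wy": 0,"wz": 0,"fingers": 1},{"x": 2,"y": -0.3,"z": 0,"wx": 0,"wy": 0,"wz": 0,"fingers": 1}])

```text
time: 21.85
tool_pos: [0.6174, 0.1035, 0.0695]
tcp_rot: [-2.149, 0.146, 2.155]
wrist_force: [-6.1, 1.1, -0.6]
width: 0.602
```

The jar has met the stop (-6 N along x). I'll lower the last ~2 mm while keeping contact.

Call:
play_rows(deltas=[{"x": 0,"y": 0,"z": -1,"wx": 0,"wy": 0,"wz": 0,"fingers": 1},{"x": 0,"y": 0,"z": -2,"wx": 0,"wy": 0,"wz": 0,"fingers": 1},{"x": 0,"y": 0,"z": -2,"wx": 0,"wy": 0,"wz": 0,"fingers": 1}])

```text
time: 22.22
tool_pos: [0.6174, 0.1035, 0.0677]
tcp_rot: [-2.149, 0.146, 2.155]
wrist_force: [-5.4, 1.1, 1.3]
width: 0.604
```

```bash
python3 foot.py n
```

```text
t 22.225 T [0.6174 0.1035 0.0677] F [-5.43  1.12  1.31] w 0.603847958280496
198 pitch 79.45712949126347 roll 78.21171583377499 TCP-plane 0.024306710411159803 foot z 0.040989027754917806 ctr ((0.5979542136192322, 0.09980233013629913), 0.02915791980922222)
```

Call:
play_rows(deltas=[{"x": 0,"y": 0,"z": 0,"wx": 0,"wy": 0,"wz": 0,"fingers": 0.2},{"x": 0,"y": 0,"z": 0,"wx": 0,"wy": 0,"wz": 0,"fingers": -1},{"x": 0,"y": 0,"z": 0,"wx": 0,"wy": 0,"wz": 0,"fingers": -1},{"x": 0,"y": 0,"z": 0,"wx": 0,"wy": 0,"wz": 0,"fingers": -1},{"x": 0,"y": 0,"z": 0,"wx": 0,"wy": 0,"wz": 0,"fingers": -1},{"x": 0,"y": 0,"z": 0,"wx": 0,"wy": 0,"wz": 0,"fingers": -1},{"x": 0,"y": 0,"z": 30,"wx": 0,"wy": 0,"wz": 0,"fingers": -1},{"x": 0,"y": 0,"z": 80,"wx": 0,"wy": 0,"wz": 0,"fingers": -1},{"x": -30,"y": 0,"z": 130,"wx": 0,"wy": 0,"wz": 0,"fingers": -1},{"x": -80,"y": 0,"z": 150,"wx": 0,"wy": 0,"wz": 0,"fingers": -1},{"x": -130,"y": 0,"z": 160,"wx": 0,"wy": 0,"wz": 0,"fingers": -1},{"x": -180,"y": 0,"z": 160,"wx": 0,"wy": 0,"wz": 0,"fingers": -1},{"x": -180,"y": 0,"z": 160,"wx": 0,"wy": 0,"wz": 0,"fingers": -1}])

```text
time: 23.9
tool_pos: [0.4352, 0.1033, 0.2272]
tcp_rot: [-2.151, 0.145, 2.153]
wrist_force: [0.5, -0.3, 0.2]
width: 1.0
```

Run:
```python
from h import *
s=monitor.read_state();print(s['time'],s['tool_pos'],s['width'])
X=np.array([.991,-.135]);Y=np.array([.135,.991])
for n in('side','top'):
    c=cap(n,'o');P=cloud(c)
    hsv=cv2.cvtColor(c['frame'],cv2.COLOR_RGB2HSV);m=(cv2.inRange(hsv,(50,100,30),(80,255,255))>0)&(c['depth']>0)
    k=m&(P[...,0]>.5)&(P[...,0]<.75)&(P[...,1]>0)&(P[...,1]<.2);Q=P[k]
    ys,xs=np.nonzero(k);print(n,len(Q))
    F=Q[Q[:,2]<.014];p=F[:,:2]@X;q=F[:,:2]@Y
    print('foot p',p.min(),p.max(),'q',q.min(),q.max(),'z',np.percentile(F[:,2],[2,50,98]))
    # planar fit of foot
    A=np.c_[F[:,:2]-F[:,:2].mean(0),np.ones(len(F))];print('slope deg',np.degrees(np.linalg.lstsq(A,F[:,2],rcond=None)[0][:2]))
    u,v=int(xs.mean()),int(ys.mean());cv2.imwrite(f'pics/o_{n}z.png',cv2.resize(c['frame'][v-75:v+75,u-100:u+100,::-1],None,fx=4,fy=4))
```

```text
23.9 [0.43521738 0.10325594 0.22722999] 1.0002638651761528
side 1253
foot p 0.5555996678100094 0.6426025490978863 q 0.1649396731693287 0.22761722071163557 z [0.00460351 0.00667884 0.01319165]
slope deg [-0.6992396  -5.13056117]
top 886
foot p 0.5544512591193185 0.643876932219272 q 0.15564672825909034 0.2174627091617836 z [0.0041497  0.00839806 0.01257084]
slope deg [-0.61836548 -1.25172667]
```

View pics/o_sidez.png

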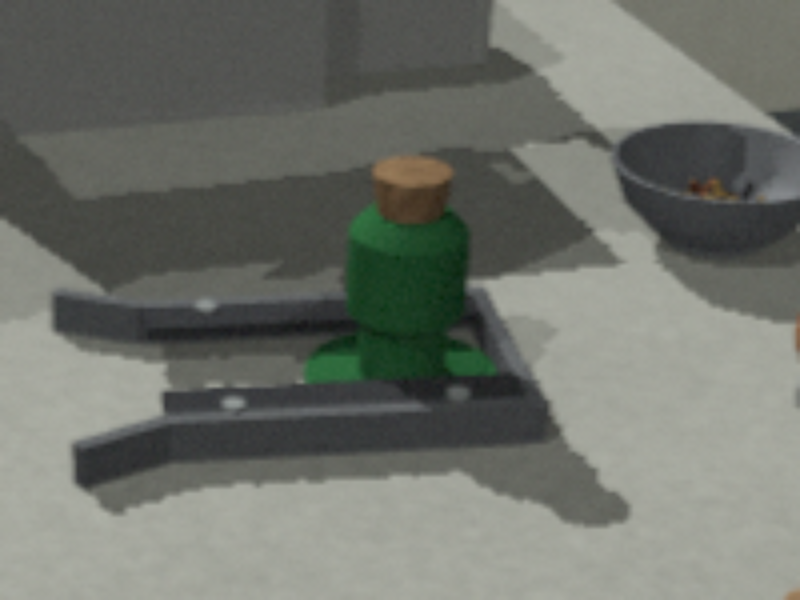

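View pics/o_topz.png

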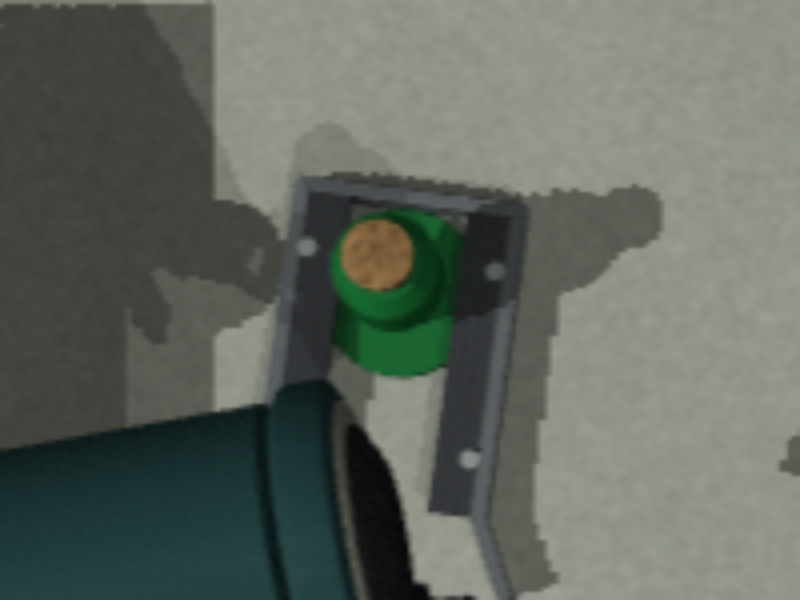

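Run:
```python
from h import *
X=np.array([.991,-.135]);
X=np.array([np.cos(np.radians(-7.75)),np.sin(np.radians(-7.75))]);Y=np.array([-X[1],X[0]])
for n in('top','side'):
    c=dict(np.load(f'pics/o_{n}.npz'));a=dict(np.load(f'pics/a_{n}.npz'))
    hsv=cv2.cvtColor(c['frame'],cv2.COLOR_RGB2HSV);m=cv2.inRange(hsv,(50,100,30),(80,255,255))
    K=np.array(c['K']);V=np.array(c['view'])
    def proj(p,q,z):
        w=np.r_[p*X+q*Y,z];k=K@(V[:3,:3]@w+V[:3,3]);return k[:2]/k[2]
    pts=[]
    ks=[]
    cs,_=cv2.findContours(m,cv2.RETR_EXTERNAL,cv2.CHAIN_APPROX_NONE)
    for ct in cs:
        for u,v in ct[:,0]:
            w=ray(c,u,v,.008);p,q=w[:2]@X,w[:2]@Y
            if .53<p<.66 and .15<q<.22: pts.append((p,q))
    pts=np.array(pts)
    for q0 in (.160,.168,.176,.184,.192,.2,.208):
        k=abs(pts[:,1]-q0)<.004
        if k.any(): print(n,q0,'min p',pts[k,0].min().round(4),'max p',pts[k,0].max().round(4))
    # rear arc circle centre: fit with R=45
    r=pts[pts[:,0]<.575]
    from scipy.optimize import least_squares
    f=least_squares(lambda t:np.hypot(r[:,0]-t[0],r[:,1]-t[1])-.045,[.6,.185],loss='soft_l1',f_scale=.001);print('arc ctr p,q',f.x,'rms',np.sqrt(np.mean(f.fun**2)),len(r))
```

```text
top 0.16 min p 0.5599 max p 0.6356
top 0.168 min p 0.5567 max p 0.6409
top 0.176 min p 0.5556 max p 0.6425
top 0.184 min p 0.5545 max p 0.6432
top 0.192 min p 0.5542 max p 0.6429
top 0.2 min p 0.5555 max p 0.6418
top 0.208 min p 0.5605 max p 0.6365
arc ctr p,q [0.60008174 0.18509518] rms 0.0017609163663318413 37
side 0.176 min p 0.5547 max p 0.6411
side 0.184 min p 0.5541 max p 0.642
side 0.192 min p 0.5572 max p 0.6402
side 0.2 min p 0.5604 max p 0.6384
side 0.208 min p 0.5636 max p 0.6337
arc ctr p,q [0.60377956 0.18465637] rms 0.0055304808993164815 24
```

Run:
```python
from h import *
c=dict(np.load('pics/o_side.npz'));P=cloud(c)
hsv=cv2.cvtColor(c['frame'],cv2.COLOR_RGB2HSV);m=(cv2.inRange(hsv,(105,120,30),(125,255,255))>0)
Q=P[m];F=Q[(Q[:,2]>0)&(Q[:,2]<.014)&(Q[:,0]>.5)&(Q[:,1]<-.15)&(Q[:,1]>-.35)];print(cv2.minEnclosingCircle(F[:,:2].astype(np.float32)))
print(finish_job())
```

```text
((0.6245488524436951, -0.26460543274879456), 0.04514183849096298)
the job is handed in; nothing more can be done
None
```

The green jar is parked in the rail against the stop, upright and released. The job was handed in at about 24 s of the 38 s allowed.

**What went wrong on the way:** On the first try the jar's foot dragged on the surface before the mouth, and the jar tipped about 42° in the jaws. I backed out and tilted the tool to stand the jar upright on free surface. I then regripped it at 110 N and slid it in floating about 3 mm up, under the lips, until the stop pushed back with about 6 N. Then I lowered it, opened the fingers and moved clear.

**Last checks:**
- **Position:** in the top view the foot's centre is within about 1 mm of home along the rail and on its midline. The side view agreed along the midline, with the foot's front edge reading 1–2 mm short. Its arc fit, from a partly hidden foot, was poor and about 5 mm off, so I didn't use it.
- **Upright:** the pictures show the jar standing upright. I did not measure its tilt after letting go, because the lips hide too much of the foot for a usable fit.
- **Robot:** the arm is well clear and the gripper is open.
- **Blue jar:** it is where it was, to about 1 mm.

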